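# Hang the rinsed perm rods still over the drip tray

### The arm

A 7-joint arm with a two-finger parallel gripper is mounted at the origin on the work surface. World frame = base frame: x ahead of the robot, y to its left, z up, the work surface at z = 0. Lengths are in m, angles in rad, forces in N, time in s.
With the tool pointing down it reaches from about 0.4 to 0.9 m from the base axis. Payload 5.5 kg.
Tool frame: the origin (TCP) lies between the finger pads; the fingertips stand 11 mm ahead of it and the grasp point (between the pads) lies 8 mm behind it; z points along the fingers, y is the line along which they close (so a half turn about z gives the same grasp; the last joint's range is limited). The gripper opens to 85 mm and grips with 20 to 120 N. Pads are 22 mm wide; open, the fingers measure 114 mm over their backs; the gripper's body (76 mm by 85 mm) begins 54 mm behind the grasp point. The pads swing forward as they close: fully open they stand 13 mm farther back than shut.
Start: joints at [-1.044, 0.501, -0.427, 1.55, 0.221, 1.138, -0.21], TCP at [0.169, 0.628, 0.242] pointing down, gripper open.
Joint ranges: [-2.88, 2.88], [-0.31, 2.03], [-1.54, 1.56], [0.2, 2.42], [-1.41, 4.55], [0.19, 2.02], [-2.57, 2.57]. Speed limits (rad/s): [2.57, 2.57, 3.14, 3.14, 3.14, 3.14, 3.14].

### API

Orientations are given as a rotation vector (axis times angle).
In Python, from bench import bot gives the robot as it stands.
- The arm moves only by the shell command python3 -m creep 'ROWS'. ROWS is JSON, a list of rows, each a list of 7 numbers: the shift along the tool's x, y, z normalised to -1 to 1, where 1 is 250 mm, then the turn, a rotation vector about the tool's x, y, z normalised to -1 to 1, where 1 is 360 degrees, then the opening, from 0 (shut) to 1 (fully open). A call has 1 to 10 rows; each row shifts and turns the commanded pose from where the row before left it, along the tool's axes as they then stand; what a row does not reach is not made up. A row lasts 1/12 s, in which the tool goes at most 41.7 mm and 7.16 degrees, less where a joint would pass 70% of its speed; a pose out of reach is approached as far as the arm can. A call with a number of a shift or a turn outside -1 to 1 is refused whole. A call with a gripper value outside its range is refused whole. The fingers move at their own pace and stop on an object; the grip force is fixed at half the most. Time passes only in rows, so rows that do not move let the fingers close. It gives the time, the measured TCP pose, the force, the opening and the grip force at its end, in the units of the state.
- bot.state(): the state, without advancing time (a new reading comes with each control period).
- bot.grab_frame(name): name is "scene" or "top"; returns a dict with "pixels" (400x640x3 uint8, red, green, blue), "fx", "fy", "cx", "cy" (pixels), "rvec" (rotation vector, rad) and "tvec" (3), from world to camera coordinates, as OpenCV has them. Camera axes: x right, y down, z forward; pixel columns grow to the right and rows downward; lengths in m; the calibration is good to about 2 mm. A picture is of the moment at which its call begins. There is no depth.
- bot.hand_in(): hands the job in; it is judged then, once.
Trained networks look in a picture, given as the dict that the camera call returned (one of the last four; its "shot" number tells which), for a name from the list of things; names that differ only in an ending like _2 or _b are one class to them, and where a whole thing is asked for, a point or a joint stands for the part that bears it (a point fixed in the world has none). Each returns a list of dicts, best first, with "conf" (0 to 1); they miss things now and then, are a little off and sometimes report something else, mostly with a low value. They report only what shows in the picture. A call takes as long as a camera call.
- bot.recognise(picture, thing): "extent" ([left, top, right, bottom] in pixels, round what is visible of it).
The state is a dict: "clock": time; "qpos": joint angles; "qvel": joint speeds; "effort": joint torques, N m; "position": TCP position; "tcp_rot": TCP orientation; "wrist_force": force on the tool from outside, world axes, zero at the start; "torque": the same for the moment, N m; "finger_gap": finger opening in m; "grasp_force": force on a finger pad.
Only numpy, scipy, OpenCV 4.12 (cv2) and the standard library are available. Lean on these libraries where they do the work, as an engineer would, in place of code of your own. Each camera call takes 0.05 s, during which the arm holds its last target. There are 200 camera calls.

### The job

Take the drip-rail carrier by its knob, draw the hanging basket of rinsed perm rods off the rim of the rinse tub and along the rail, and bring it to hang still and centred over the long drip tray for three seconds; then let go of the knob and leave it hanging there without swinging. The rods are disinfected, so steady the basket only by how you move the carrier: do not touch the basket, tip rods out or bang it on the tub, and leave the tub and the other things on the desk where they are.

Things in the scene. Friction and masses are not known exactly. Their poses are not given: they have to be found in the camera images.
- rail: straight aluminium track 1240 mm long on two posts, level, its top 298 mm above the desk; origin on the desk under the track's middle; the track runs along its own y axis, the tub at its +y end
- carrier (a joint): travel of the roller carrier along the track, in m: 0 at the tub end (260 mm from the track's middle towards +y of the rail), growing towards -y of the rail, stop at 0.56; it takes about 3 N to slide and it stays where it is left
- carrier_knob (a point): grip point of the upright round black knob on top of the carrier (28 mm across, its top 348 mm and its foot 308 mm above the desk); this point is on its axis, 332 mm above the desk; the carrier's top plate under it is 44 x 70 mm
- basket: wire basket of perm rods, about 0.6 kg, rim 200 x 100 mm, in a rigid hanger on a free pin under the carrier: it swings along the track only and hardly dies down (period 0.94 s, like a bob on a 0.22 m string). Origin on the pin, 262 mm above the desk; z up when hanging straight, y along the track as the rail's; rim 150, floor 213 mm below the pin; a loop handle 45 mm long at each end
- basket_floor (a point): middle of the basket's floor, 213 mm below the pin, 49 mm above the desk when hanging straight. At the start the basket's +y loop handle lies on the tub's rim, tilting it by about 0.28 rad; when the carrier has drawn it 20 to 40 mm away from the tub the handle drops off the rim and the basket starts to swing
- tray: shallow steel drip tray fixed on the desk under the rail, 240 mm long along the track, 130 mm wide, 16 mm tall; origin under its centre
- tub: steel rinse tub, open, 240 x 130 x 144 mm tall, 3.5 kg, standing at the rail's +y end; origin under its centre
- mirror: round hand mirror lying on the desk, black, 110 mm across, 13 mm thick, with a handle; origin under the disc's centre
- cream_jar: white screw jar, 68 mm across, 70 mm tall; origin under its centre
- tint_bowl: black tint bowl, 100 mm across, 55 mm tall; origin under its centre
- sprayer: dark trigger spray bottle, 78 mm across, 185 mm tall; origin under its centre
- comb: black tail comb lying flat, 190 mm long; origin near its middle
- clip_box: clear open box of hair clips, 90 x 120 x 35 mm; origin under its centre

How it is judged:
By the outcome, as a careful person would: the job done as asked, in the order asked, and still so for the second after the job is handed in, with the robot touching nothing.
It also fails if it takes over 43 s, if anything falls off the work surface, if the arm or the gripper's body presses on something with over 40 N, if the wrist force passes 120 N, or if a joint passes its speed limit or range.

## Working session

There is one attempt and no reset: what is moved stays moved. The work goes in short steps, Python scripts to look and compute and a shell command to move; the robot and the scene stay as the last step left them, time stands still between calls to the robot, and variables do not carry over. Pictures are saved under pics/ and viewed, at most 10 in all, crops included, and the job is handed in when it is done.

```bash
ls; mkdir -p pics; cat > h.py <<'E'
import numpy as np, cv2
from bench import bot
def P(f):
    R=cv2.Rodrigues(np.array(f["rvec"],float))[0]; K=np.array([[f["fx"],0,f["cx"]],[0,f["fy"],f["cy"]],[0,0,1]])
    return K@np.c_[R,np.array(f["tvec"],float)]
def tri(f1,u1,f2,u2):
    X=cv2.triangulatePoints(P(f1),P(f2),np.array(u1,float).reshape(2,1),np.array(u2,float).reshape(2,1)); return (X[:3]/X[3]).ravel()
def onz(f,u,z):
    M=P(f); H=M[:,[0,1,3]].copy(); H[:,2]+=M[:,2]*z
    p=np.linalg.solve(H,[u[0],u[1],1]); return p[:2]/p[2]
def proj(f,X):
    p=P(f)@np.r_[X,1]; return p[:2]/p[2]
E
python3 - <<'E'
from h import *
a=bot.grab_frame("scene"); b=bot.grab_frame("top")
cv2.imwrite("pics/s1.png",a["pixels"][:,:,::-1]); cv2.imwrite("pics/t1.png",b["pixels"][:,:,::-1])
for f in (a,b):
    R=cv2.Rodrigues(np.array(f["rvec"],float))[0]; print("cam",-R.T@np.array(f["tvec"]), f["fx"])
    for n in ["rail","carrier","carrier_knob","basket","tray","tub"]:
        print(n,[(np.round(r["extent"]).tolist(),round(r["conf"],2)) for r in bot.recognise(f,n)[:2]])
s=bot.state(); print(s)
E
```

```text
pics
cam [ 1.30955377 -0.11847224  1.15089858] 433.40512805550253
rail [([43.0, 142.0, 501.0, 322.0], 0.93)]
carrier [([345.0, 155.0, 443.0, 244.0], 0.91), ([347.0, 182.0, 438.0, 242.0], 0.3)]
carrier_knob [([345.0, 154.0, 436.0, 239.0], 0.56)]
basket [([347.0, 185.0, 440.0, 238.0], 0.63), ([152.0, 186.0, 200.0, 232.0], 0.46)]
tray [([215.0, 238.0, 301.0, 294.0], 0.73)]
tub [([406.0, 168.0, 481.0, 248.0], 0.69)]
cam [0.38106878 0.10581793 1.36111268] 378.84938935419507
rail [([115.0, 168.0, 550.0, 223.0], 0.88)]
carrier [([193.0, 181.0, 285.0, 214.0], 0.85), ([334.0, 176.0, 403.0, 213.0], 0.65)]
carrier_knob [([195.0, 179.0, 283.0, 212.0], 0.67)]
basket [([192.0, 180.0, 287.0, 215.0], 0.55)]
tray [([331.0, 186.0, 399.0, 213.0], 0.85), ([192.0, 179.0, 288.0, 215.0], 0.68)]
tub [([160.0, 166.0, 215.0, 244.0], 0.64)]
{'clock': 0.7, 'qpos': array([-1.04378677,  0.50085283, -0.42700332,  1.55038662,  0.22078808,
        1.13830251, -0.21029837]), 'qvel': array([-0.00128203,  0.00064966,  0.00115497,  0.00190715,  0.00015408,
       -0.00020359,  0.00029033]), 'effort': array([-2.16503577e-04, -5.69186068e+01, -5.80785334e+00, -2.81277913e+01,
        1.28539489e-02,  1.86121928e-03, -1.96961713e-05]), 'position': array([0.16945724, 0.62753271, 0.24234514]), 'tcp_rot': array([-4.13146552e-01, -3.11428072e+00, -1.17304330e-04]), 'wrist_force': array([ 0.40774234, -0.55118905,  0.10815514]), 'torque': array([0.01935056, 0.04171867, 0.03728761]), 'grasp_force': 0.0, 'finger_gap': 0.08544133822963738}
```

View pics/s1.png

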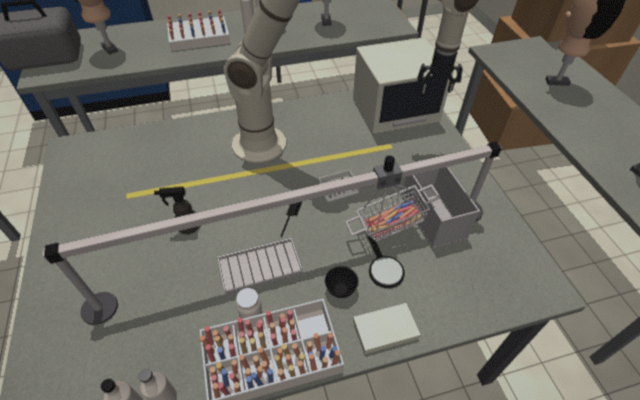

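View pics/t1.png

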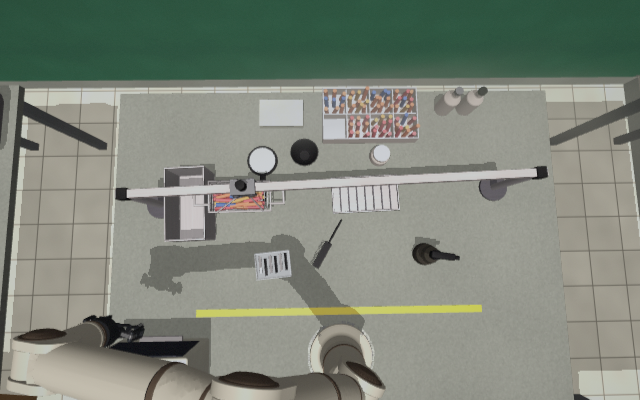

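Scene: knob around (389,163), tray about (259,265), rail ends (55,250)/(495,151). Top: knob around (240,184), tray about (366,197), rail ends (121,194)/(541,173). I'll zoom in on these to get exact pixels.

```bash
python3 - <<'E'
from h import *
a=cv2.imread("pics/s1.png"); b=cv2.imread("pics/t1.png")
def c(i,x,y,w,h,s): return cv2.resize(i[y:y+h,x:x+w],None,fx=s,fy=s,interpolation=cv2.INTER_CUBIC)
# tiles 400x280
o=np.vstack([np.hstack([c(b,220,165,50,35,8),c(a,365,145,50,35,8)]),np.hstack([c(b,320,165,100,70,4),c(a,210,230,100,70,4)])])
cv2.imwrite("pics/z1.png",o)
E
```

```text
(no output)
```

View pics/z1.png

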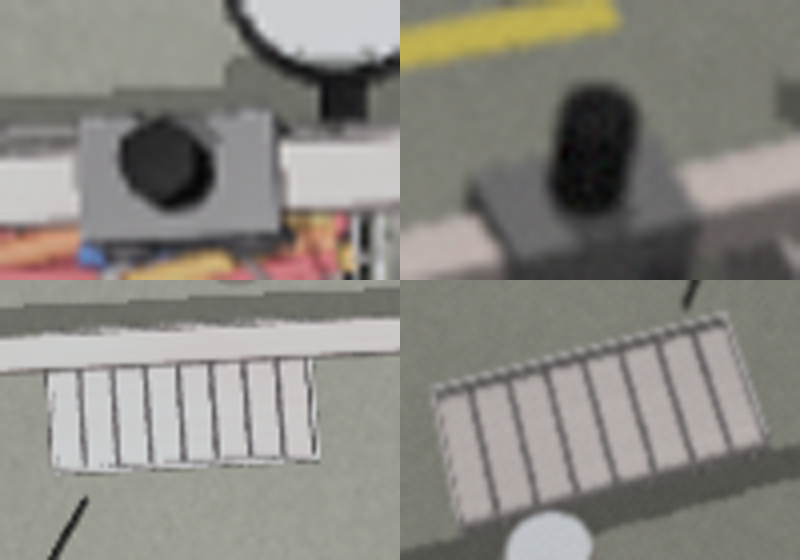

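```bash
python3 - <<'E'
from h import *
a=bot.grab_frame("scene"); b=bot.grab_frame("top")
q=lambda X,s,x0,y0:np.array([x0+(X[0]+.5)/s-.5,y0+(X[1]+.5)/s-.5])
kt=tri(b,q((160,157),8,220,165),a,q((198,112),8,365,145)); kf=tri(b,q((175,172),8,220,165),a,q((188,187),8,365,145))
print("knob top",kt,"foot",kf)
for z,u,v in((.348,(160,157),(198,112)),(.308,(175,172),(188,187))): print(z,onz(b,q(u,8,220,165),z),onz(a,q(v,8,365,145),z))
S=[onz(a,q(p,4,210,230),.016) for p in((32,105),(328,35),(368,162),(60,242))]
print("tray scene",np.round(S,4),"c",np.mean(S,0)); 
T=[onz(b,q(p,4,320,165),.016) for p in((47,92),(55,192),(320,180),(312,78))]
print("tray top",np.round(T,4),"c",np.mean(T,0))
print("tray z", tri(b,q((55,192),4,320,165),a,q((328,35),4,210,230)),tri(b,q((320,180),4,320,165),a,q((32,105),4,210,230)))
e1=tri(b,(121,194),a,(495,151));e2=tri(b,(541,173),a,(55,250)); print("rail",e1,e2,(e1+e2)/2,np.linalg.norm(e1-e2))
print(bot.state()["clock"])
E
```

```text
knob top [0.54678527 0.29003392 0.34675906] foot [0.54713572 0.291053   0.31151878]
0.348 [0.54573374 0.28723668] [0.54816217 0.29152515]
0.308 [0.54685331 0.28911109] [0.54415423 0.29487855]
tray scene [[ 0.5011 -0.2167]
 [ 0.497   0.0202]
 [ 0.6209  0.0224]
 [ 0.6267 -0.2117]] c [ 0.56141672 -0.09644905]
tray top [[ 0.5833  0.0178]
 [ 0.4931  0.0125]
 [ 0.5008 -0.225 ]
 [ 0.5932 -0.2217]] c [ 0.54260339 -0.10411552]
tray z [0.49443082 0.01700401 0.01377467] [ 0.50136399 -0.21990316  0.01826709]
rail [0.53406802 0.64036366 0.27773514] [ 0.57725321 -0.56471307  0.29419823] [0.55566061 0.03782529 0.28596669] 1.2059626479040695
0.8
```

```bash
python3 -m creep '[[0,0,-0.16,0,0,-0.016,1],[0,0,-0.16,0,0,-0.016,1],[0,0,-0.16,0,0,-0.0155,1],[0,0,-0.16,0,0,0,1],[0,0,-0.16,0,0,0,1],[-0.11,-0.1,0,0,0,0,1],[-0.11,-0.1,0,0,0,0,1],[-0.11,-0.1,0,0,0,0,1],[-0.11,-0.1,0,0,0,0,1],[-0.11,-0.1,0,0,0,0,1]]'
cat >> h.py <<'E'
from scipy.spatial.transform import Rotation as Ro
def go(X):
    s=bot.state(); M=Ro.from_rotvec(s["tcp_rot"]).as_matrix(); print("clk",s["clock"],"pos",s["position"],"y-ax",M[:,1],"z-ax",M[:,2],"F",s["wrist_force"])
    d=M.T@(np.array(X)-s["position"]); print("units",np.round(d/.25,4))
E
python3 -c "
from h import *
go([.547,.290,.44])"
```

```text
clock: 1.63
position: [0.3122, 0.506, 0.4426]
tcp_rot: [-0.055, 3.141, 0.001]
wrist_force: [0.4, 0.6, -0.4]
finger_gap: 0.0855
grasp_force: 0.0
clk 1.6333 pos [0.31223903 0.50603435 0.44255729] y-ax [-3.50110561e-02  9.99386876e-01  3.13745371e-04] z-ax [ 4.49909312e-04  3.29699269e-04 -9.99999844e-01] F [ 0.40625189  0.55501815 -0.35906313]
units [-0.9082 -0.8965  0.0104]
```

```bash
python3 -m creep '[[-0.1135,-0.112,0,0,0,0,1],[-0.1135,-0.112,0,0,0,0,1],[-0.1135,-0.112,0,0,0,0,1],[-0.1135,-0.112,0,0,0,0,1],[-0.1135,-0.112,0,0,0,0,1],[-0.1135,-0.112,0,0,0,0,1],[-0.1135,-0.112,0,0,0,0,1],[-0.1135,-0.112,0,0,0,0,1],[0,0,0.12,0,0,0,1],[0,0,0,0,0,0,1]]'
python3 - <<'E'
from h import *
go([.547,.290,.327])
a=bot.grab_frame("scene"); b=bot.grab_frame("top")
cv2.imwrite("pics/s2.png",a["pixels"][:,:,::-1]); cv2.imwrite("pics/t2.png",b["pixels"][:,:,::-1])
def c(i,x,y,w,h,s): return cv2.resize(i[y:y+h,x:x+w,::-1],None,fx=s,fy=s,interpolation=cv2.INTER_CUBIC)
cv2.imwrite("pics/z2.png",np.hstack([c(b["pixels"],180,140,100,100,4),c(a["pixels"],330,110,100,100,4)]))
# rail centreline in first top picture: columns right of carrier
g=cv2.imread("pics/t1.png").astype(int); pts=[]
for u in list(range(132,162))+list(range(275,520)):
    col=g[:,u].min(1); e=194+(u-121)*(-21/420)
    lo=int(e)-9; w=np.where(col[lo:lo+18]>190)[0]
    if 4<len(w)<9: pts.append(onz(b,(u,lo+w.mean()),.298))
pts=np.array(pts); print(len(pts)); p=np.polyfit(pts[:,1],pts[:,0],1); r=pts[:,0]-np.polyval(p,pts[:,1]); k=abs(r)<.004
p=np.polyfit(pts[k,1],pts[k,0],1); print(k.sum(),p,np.polyval(p,[.29,-.1]))
E
```

```text
clock: 2.47
position: [0.5467, 0.2869, 0.4072]
tcp_rot: [0.044, -3.135, 0.007]
wrist_force: [-0.8, -0.3, -2.2]
finger_gap: 0.0855
grasp_force: 0.0
clk 2.4667 pos [0.54673217 0.28688668 0.40717803] y-ax [-0.02827982  0.9995908  -0.00429982] z-ax [-0.00598491 -0.00447079 -0.9999721 ] F [-0.83291676 -0.2916098  -2.18085015]
units [-0.0034  0.0138  0.3206]
224
224 [-0.04046379  0.55760572] [0.54587122 0.5616521 ]
```

View pics/z2.png

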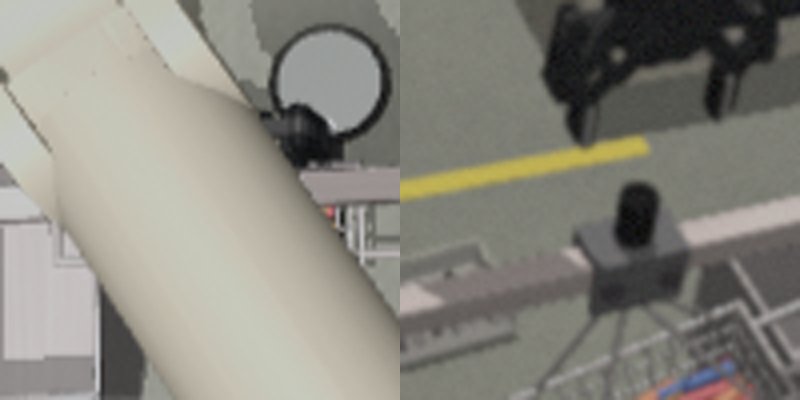

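Fingers straddle the knob in the scene view: tips at about (476,145) and (510,139), knob top at about (389,157) in full-frame pixels. The arm hides the basket in the top view, so the scene camera will track the swing.

```bash
python3 -m creep '[[0,0.01,0.1,0,0,-0.0015,1],[0,0,0.1,0,0,0,1],[0,0,0.08,0,0,0,1],[0,0,0.034,0,0,0,1],[0,0,0,0,0,0,1],[0,0,0,0,0,0,1]]'
python3 - <<'E'
from h import *
go([.5462,.290,.327])
a=bot.grab_frame("scene")
cv2.imwrite("pics/z3.png",cv2.resize(a["pixels"][110:260,330:500,::-1],None,fx=4,fy=4,interpolation=cv2.INTER_CUBIC))
E
```

```text
clock: 3.07
position: [0.5455, 0.2953, 0.3354]
tcp_rot: [-0.072, 3.14, 0.002]
wrist_force: [0.3, -0.1, 1.2]
finger_gap: 0.0852
grasp_force: 0.0
clk 3.0667 pos [0.54554254 0.29525885 0.33535371] y-ax [-0.04590883  0.99894508  0.00105505] z-ax [ 0.00108998  0.00110626 -0.99999879] F [ 0.2783006  -0.14026007  1.17067424]
units [-0.0016 -0.0212  0.0334]
```

View pics/z3.png

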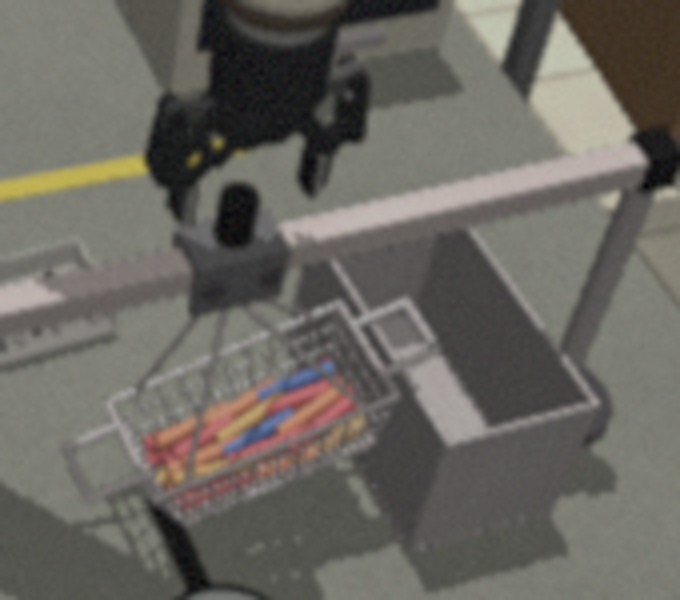

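The fingers straddle the knob but sit about 5 mm too far to +y. I'll correct that, lower and close.

```bash
python3 -m creep '[[-0.0015,-0.02,0.03,0,0,0,1],[0,0,0,0,0,0,1],[0,0,0,0,0,0,0],[0,0,0,0,0,0,0],[0,0,0,0,0,0,0],[0,0,0,0,0,0,0],[0,0,0,0,0,0,0],[0,0,0,0,0,0,0]]'
python3 - <<'E'
from h import *
go([.5462,.290,.327]); s=bot.state(); print(s["finger_gap"],s["grasp_force"],s["torque"])
E
```

```text
clock: 3.78
position: [0.5464, 0.2893, 0.3269]
tcp_rot: [-0.07, 3.14, 0.001]
wrist_force: [-0.2, -0.2, 2.9]
finger_gap: 0.0263
grasp_force: 59.2
clk 3.7833 pos [0.54640346 0.28932198 0.32687472] y-ax [-4.43938688e-02  9.99013853e-01  7.11690191e-04] z-ax [ 5.81298797e-04  7.38223977e-04 -9.99999559e-01] F [-0.22291832 -0.23825702  2.90358424]
units [ 0.0007  0.0027 -0.0005]
0.026312335191448037 59.19391930103302 [ 0.14510095  0.12606601 -0.00698848]
```

```bash
python3 -m creep '[[0,-0.02,0,0,0,0,0],[0,-0.04,0,0,0,0,0],[0,-0.04,0,0,0,0,0],[0,-0.04,0,0,0,0,0],[0,-0.04,0,0,0,0,0],[0,-0.04,0,0,0,0,0],[0,-0.04,0,0,0,0,0],[0,-0.04,0,0,0,0,0],[0,-0.04,0,0,0,0,0],[0,-0.04,0,0,0,0,0]]'
python3 -c "
from h import *
go([.5462,.290,.327])"
```

```text
clock: 4.62
position: [0.5503, 0.1923, 0.3268]
tcp_rot: [0.068, -3.141, 0.001]
wrist_force: [-2.0, 2.0, 5.2]
finger_gap: 0.0267
grasp_force: 59.9
clk 4.6167 pos [0.55029612 0.19228916 0.32679787] y-ax [-4.33069757e-02  9.99061701e-01 -4.72991469e-04] z-ax [-3.15979601e-04 -4.87132586e-04 -9.99999831e-01] F [-2.00945463  2.0134603   5.15680326]
units [-0.0006  0.3912 -0.001 ]
```

```bash
python3 -m creep '[[0,-0.04,0,0,0,0,0],[0,-0.04,0,0,0,0,0],[0,-0.04,0,0,0,0,0],[0,-0.04,0,0,0,0,0],[0,-0.04,0,0,0,0,0],[0,-0.04,0,0,0,0,0],[0,-0.04,0,0,0,0,0],[0,-0.04,0,0,0,0,0],[0,-0.04,0,0,0,0,0],[0,-0.02,0,0,0,0,0]]'
cat >> h.py <<'E'
def cent(img):
    h=cv2.cvtColor(img,cv2.COLOR_RGB2HSV); m=((h[...,1]>95)&(h[...,2]>60)).astype(np.uint8)
    m[:130]=0; m[290:]=0; m[:,:150]=0; m[:,500:]=0   # region under the rail
    m[:,:]*=((h[...,0]<18)|(h[...,0]>165)|(h[...,0]>100)).astype(np.uint8)
    n,l,st,c=cv2.connectedComponentsWithStats(cv2.dilate(m,np.ones((5,5))))
    k=1+st[1:,4].argmax(); ys,xs=np.where((l==k)&(m>0)); return xs.mean(),ys.mean(),len(xs)
E
python3 - <<'E'
from h import *
import pickle
R=[];t0=bot.state()["clock"]
for i in range(22):
    t=bot.state()["clock"]; f=bot.grab_frame("scene"); R.append((t,f))
pickle.dump(R,open("swing1.pkl","wb"))
for t,f in R: print(round(t,3),np.round(cent(f["pixels"]),1))
go([.5462,.290,.327])
cv2.imwrite("pics/s4.png",cv2.resize(R[-1][1]["pixels"][110:290,220:440,::-1],None,fx=3,fy=3,interpolation=cv2.INTER_CUBIC))
E
```

```text
clock: 5.45
position: [0.5541, 0.0961, 0.3268]
tcp_rot: [0.065, -3.14, 0.002]
wrist_force: [-3.5, 0.9, 6.9]
finger_gap: 0.0266
grasp_force: 60.0
5.45 [303.8 238.4 489. ]
5.5 [302.8 238.6 468. ]
5.55 [304.1 238.6 489. ]
5.6 [306.4 238.  494. ]
5.65 [310.1 237.6 509. ]
5.7 [315.  236.5 500. ]
5.75 [319.3 235.7 478. ]
5.8 [322.7 234.7 433. ]
5.85 [326.5 233.5 429. ]
5.9 [329.6 232.7 462. ]
5.95 [331.2 231.9 465. ]
6.0 [330.4 232.3 460. ]
6.05 [328.3 233.  453. ]
6.1 [325. 234. 431.]
6.15 [321.3 235.2 455. ]
6.2 [317.2 235.9 491. ]
6.25 [313.1 236.9 504. ]
6.3 [308.6 238.  515. ]
6.35 [305.4 238.3 498. ]
6.4 [304.2 238.4 497. ]
6.45 [303.7 238.4 488. ]
6.5 [304.7 238.3 499. ]
clk 6.55 pos [0.55414739 0.09583379 0.32678811] y-ax [-0.04146491  0.99913619 -0.00274493] z-ax [-0.00112847 -0.00279412 -0.99999546] F [-3.12384898 -2.19780576  7.57749062]
units [-4.000e-04  7.773e-01 -3.000e-03]
```

View pics/s4.png

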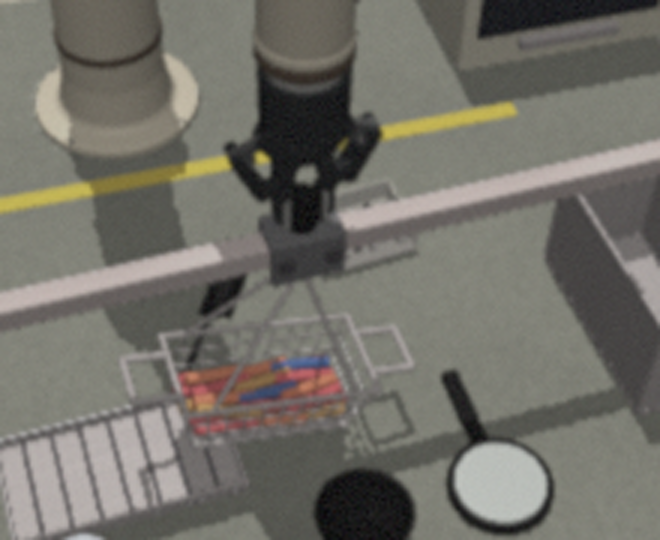

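Basket is clear of the tub and swinging under the carrier, with rods around (308,238) in the full frame and the tray to its left. Next I fit the swing and work out a swing-cancelling move.

```bash
cat >> h.py <<'E'
from scipy.optimize import brentq, least_squares
W=2*np.pi/.94; H=1/12
slope=-.0405
def s_of_u(f,u,z=.07):   # y on the rail line seen at column u
    return brentq(lambda y: proj(f,[.5459+slope*(y-.29),y,z])[0]-u,-.5,.6)
def fit(R,free=False):
    t=np.array([r[0] for r in R]); y=np.array([s_of_u(f,cent(f["pixels"])[0]) for _,f in R])
    f=lambda p:p[0]+p[1]*np.cos(p[3]*(t-t[-1]))+p[2]*np.sin(p[3]*(t-t[-1]))-y
    if free: p=least_squares(f,[y.mean(),.01,.01,W]).x
    else: p=np.r_[least_squares(lambda q:f(np.r_[q,W]),[y.mean(),.01,.01]).x,W]
    print("ymean",p[0],"amp y",np.hypot(p[1],p[2]),"T",2*np.pi/p[3],"rms",f(p).std())
    # complex amp of equivalent bob offset toward -y, phase ref t[-1]: r=Re(A e^{iw(t-t0)})
    return -(p[1]-1j*p[2])*.22/.192, t[-1]
def plan(A,t0,ts,D,N,lag=.02):
    """row shifts (m toward -y) starting at ts, sum D, leaving no swing"""
    tk=ts+np.arange(N)*H+H/2+lag-t0; e=np.exp(-1j*W*tk)*np.sinc(W*H/2/np.pi)
    C=np.vstack([np.ones(N),e.real,e.imag]); b=np.array([D,A.real,A.imag])
    L=np.zeros((N+1,N)); L[np.arange(N),np.arange(N)]=1; L[np.arange(1,N+1),np.arange(N)]-=1
    Q=np.linalg.inv(L.T@L); d=Q@C.T@np.linalg.solve(C@Q@C.T,b); return d
def resid(A,t0,ts,d,lag=.02):
    tk=ts+np.arange(len(d))*H+H/2+lag-t0; return A-np.sum(d*np.exp(-1j*W*tk))*np.sinc(W*H/2/np.pi)
E
python3 - <<'E'
from h import *
import pickle
R=pickle.load(open("swing1.pkl","rb"))
fit(R,True); A,t0=fit(R); print("A mm",abs(A)*1e3,np.angle(A),"rad",abs(A)/.22)
ts=bot.state()["clock"]
for w in range(0,6):
  d=plan(A,t0,ts+w*H,.195,18); print(w,np.round(d/.25,3),"acc",np.abs(np.diff(np.r_[0,d,0])).max()/H**2)
E
```

```text
ymean 0.08951589303266497 amp y 0.04393784173861958 T 0.9422587715970219 rms 0.0011692011808558792
ymean 0.08959272913612566 amp y 0.04393893612773765 T 0.94 rms 0.0011730823989855332
A mm 50.34669764636606 0.4376503468539847 rad 0.2288486256653003
0 [0.006 0.007 0.008 0.013 0.025 0.042 0.063 0.083 0.098 0.104 0.099 0.085
 0.064 0.042 0.023 0.01  0.004 0.002] acc 0.7884205030240884
1 [0.002 0.004 0.009 0.02  0.038 0.059 0.08  0.097 0.104 0.101 0.088 0.069
 0.047 0.028 0.015 0.008 0.006 0.005] acc 0.7736797320688021
2 [0.001 0.005 0.015 0.032 0.053 0.074 0.092 0.101 0.1   0.089 0.071 0.051
 0.032 0.019 0.013 0.011 0.012 0.01 ] acc 0.7768440421249646
3 [0.002 0.01  0.025 0.044 0.065 0.083 0.094 0.095 0.087 0.072 0.053 0.036
 0.023 0.017 0.017 0.02  0.02  0.015] acc 0.7533912594440422
4 [0.006 0.018 0.035 0.054 0.072 0.083 0.086 0.081 0.069 0.054 0.039 0.029
 0.024 0.024 0.027 0.03  0.028 0.018] acc 0.684851996459093
5 [0.011 0.027 0.043 0.059 0.07  0.074 0.071 0.063 0.052 0.042 0.034 0.031
 0.033 0.037 0.04  0.04  0.033 0.02 ] acc 0.7055267103534872
```

```bash
python3 -m creep '[[0,-0.006,0,0,0,0,0],[0,-0.007,0,0,0,0,0],[0,-0.008,0,0,0,0,0],[0,-0.013,0,0,0,0,0],[0,-0.025,0,0,0,0,0],[0,-0.042,0,0,0,0,0],[0,-0.063,0,0,0,0,0],[0,-0.083,0,0,0,0,0],[0,-0.098,0,0,0,0,0],[0,-0.104,0,0,0,0,0]]' && python3 -m creep '[[0,-0.099,0,0,0,0,0],[0,-0.085,0,0,0,0,0],[0,-0.064,0,0,0,0,0],[0,-0.042,0,0,0,0,0],[0,-0.023,0,0,0,0,0],[0,-0.010,0,0,0,0,0],[0,-0.004,0,0,0,0,0],[0,-0.002,0,0,0,0,0]]'
python3 - <<'E'
from h import *
import pickle
R=[]
for i in range(22):
    t=bot.state()["clock"]; f=bot.grab_frame("scene"); R.append((t,f))
pickle.dump(R,open("swing2.pkl","wb"))
print([tuple(np.round(cent(f["pixels"]),1)) for t,f in R][::2])
A,t0=fit(R); print("A mm",abs(A)*1e3,np.angle(A),"rad",abs(A)/.22)
go([.5462,.290,.327])
b=bot.grab_frame("top"); a=R[-1][1]
cv2.imwrite("pics/z5.png",np.hstack([cv2.resize(b["pixels"][150:250,320:420,::-1],None,fx=4,fy=4),cv2.resize(a["pixels"][180:280,210:310,::-1],None,fx=4,fy=4)]))
# replay of swing1 prediction with the rounded rows for lag identification
R1=pickle.load(open("swing1.pkl","rb")); A1,t1=fit(R1); d=np.array([6,7,8,13,25,42,63,83,98,104,99,85,64,42,23,10,4,2])*.25e-3
m=A*np.exp(-1j*W*(t0-t1))
for g in (1,):
  for lag in np.arange(0,.1,.01): print(round(lag,2),np.round(abs(resid(A1,t1,6.55,d,lag)-m)*1e3,1))
E
```

```text
clock: 7.38
position: [0.5585, -0.0142, 0.3268]
tcp_rot: [0.07, -3.139, -0.0]
wrist_force: [-1.3, 3.0, 6.8]
finger_gap: 0.0264
grasp_force: 59.9
clock: 8.05
position: [0.5618, -0.0969, 0.3268]
tcp_rot: [0.066, -3.139, 0.001]
wrist_force: [-3.3, 2.7, 7.5]
finger_gap: 0.0266
grasp_force: 60.0
[(np.float64(257.2), np.float64(251.7), np.float64(513.0)), (np.float64(258.4), np.float64(251.4), np.float64(515.0)), (np.float64(258.8), np.float64(251.2), np.float64(515.0)), (np.float64(257.3), np.float64(251.7), np.float64(509.0)), (np.float64(255.6), np.float64(251.4), np.float64(494.0)), (np.float64(253.5), np.float64(251.7), np.float64(483.0)), (np.float64(252.4), np.float64(252.0), np.float64(491.0)), (np.float64(252.8), np.float64(251.9), np.float64(493.0)), (np.float64(254.8), np.float64(252.4), np.float64(513.0)), (np.float64(256.0), np.float64(252.0), np.float64(520.0)), (np.float64(258.1), np.float64(251.3), np.float64(505.0))]
ymean -0.1023252716724396 amp y 0.00940005422388683 T 0.94 rms 0.0006717744492488218
A mm 10.770895464870325 2.8301560875724374 rad 0.04895861574941057
clk 9.15 pos [ 0.56184991 -0.09691047  0.32679093] y-ax [-4.24391651e-02  9.99098782e-01 -7.35950839e-04] z-ax [-1.74026507e-03 -8.10535348e-04 -9.99998157e-01] F [-3.39993572  1.04835518  7.57012152]
units [-0.0031  1.5489 -0.002 ]
ymean 0.08959272913612566 amp y 0.04393893612773765 T 0.94 rms 0.0011730823989855332
0.0 8.3
0.01 8.6
0.02 10.4
0.03 12.9
0.04 15.9
0.05 19.1
0.06 22.4
0.07 25.7
0.08 29.1
0.09 32.5
```

View pics/z5.png

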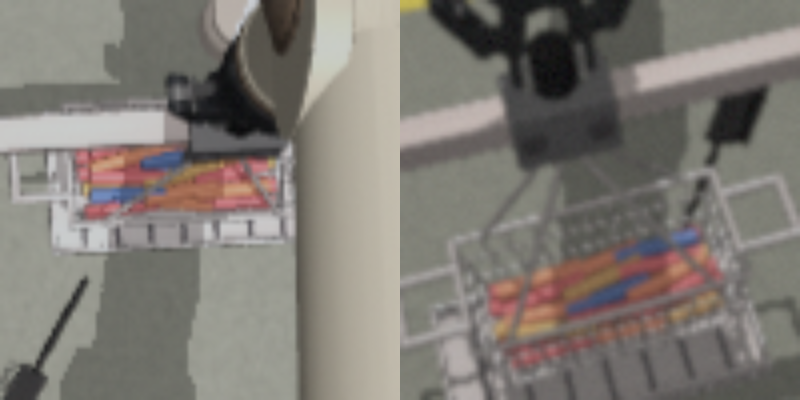

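The top view shows the basket over the tray. The remaining swing is about 0.05 rad, so I'll cancel that with a small move.

```bash
python3 - <<'E'
from h import *
import pickle
R=pickle.load(open("swing2.pkl","rb")); A,t0=fit(R); ts=bot.state()["clock"]
for w in range(0,11,1):
  d=plan(A,t0,ts+w*H,.003,6,.01); print(w,np.round(d/.25,4))
E
```

```text
ymean -0.1023252716724396 amp y 0.00940005422388683 T 0.94 rms 0.0006717744492488218
0 [-0.0172 -0.0087  0.0069  0.0158  0.0126  0.0027]
1 [-0.0232 -0.0041  0.0197  0.0245  0.0075 -0.0124]
2 [-0.0202  0.0024  0.0257  0.0251  0.0008 -0.0218]
3 [-0.0092  0.0089  0.0231  0.0172 -0.0055 -0.0226]
4 [ 0.0067  0.0134  0.0127  0.0032 -0.0094 -0.0146]
5 [ 0.0224  0.0145 -0.0025 -0.0125 -0.0097 -0.0002]
6 [ 0.0334  0.0119 -0.0177 -0.0253 -0.0065  0.0162]
7 [ 0.0362  0.0064 -0.0284 -0.0313 -0.0006  0.0297]
8 [ 0.0301 -0.0003 -0.0314 -0.0287  0.0062  0.0362]
9 [ 0.0168 -0.0063 -0.0257 -0.0182  0.0118  0.0337]
10 [ 0.0004 -0.0097 -0.0131 -0.0031  0.0145  0.023 ]
```

```bash
python3 -m creep '[[0,0.017,0,0,0,0,0],[0,0.0087,0,0,0,0,0],[0,-0.007,0,0,0,0,0],[0,-0.0158,0,0,0,0,0],[0,-0.0126,0,0,0,0,0],[0,-0.0027,0,0,0,0,0]]'
python3 - <<'E'
from h import *
import pickle
R=[]
for i in range(21):
    t=bot.state()["clock"]; f=bot.grab_frame("scene"); R.append((t,f))
pickle.dump(R,open("swing3.pkl","wb"))
A,t0=fit(R); print("A mm",abs(A)*1e3,np.angle(A),"rad",abs(A)/.22)
go([.5462,.290,.327]); ts=bot.state()["clock"]
for w in range(6):
  for N in (4,6): print(w,np.round(plan(A,t0,ts+w*H,.0,N,.01)/.25,4))
E
```

```text
clock: 9.7
position: [0.562, -0.1001, 0.3268]
tcp_rot: [0.067, -3.139, 0.001]
wrist_force: [-4.1, 2.6, 7.1]
finger_gap: 0.0261
grasp_force: 60.0
ymean -0.10524055203303931 amp y 0.0012525440678542734 T 0.94 rms 0.0007899088653503795
A mm 1.4352067444163552 2.00575122808313 rad 0.006523667020074342
clk 10.75 pos [ 0.56195574 -0.10009098  0.32677391] y-ax [-4.23961571e-02  9.99100553e-01 -8.06240960e-04] z-ax [-1.80942378e-03 -8.83746823e-04 -9.99997972e-01] F [-3.73709898  0.50389751  7.15759126]
units [-0.0032  1.5616 -0.0022]
0 [ 0.0081 -0.0099 -0.0087  0.0105]
0 [ 0.0009 -0.0013 -0.0028 -0.0017  0.0014  0.0034]
1 [ 0.0033 -0.0073 -0.0046  0.0086]
1 [-0.0012 -0.0016 -0.001   0.0004  0.0016  0.0018]
2 [-0.0025 -0.0025  0.0009  0.0041]
2 [-0.0031 -0.0015  0.0011  0.0023  0.0014 -0.0003]
3 [-0.0075  0.0031  0.0061 -0.0017]
3 [-0.0039 -0.0009  0.0029  0.0036  0.0008 -0.0024]
4 [-0.0103  0.0077  0.0095 -0.0069]
4 [-0.0036 -0.0001  0.0038  0.0037 -0.0001 -0.0037]
5 [-0.0099  0.01    0.01   -0.0101]
5 [-0.0022  0.0008  0.0035  0.0028 -0.001  -0.0039]
```

```bash
python3 -m creep '[[0,0,0,0,0,0,0],[0,0.0012,0,0,0,0,0],[0,0.0016,0,0,0,0,0],[0,0.001,0,0,0,0,0],[0,-0.0004,0,0,0,0,0],[0,-0.0016,0,0,0,0,0],[0,-0.0018,0,0,0,0,0]]'
python3 - <<'E'
from h import *
R=[]
for i in range(21):
    t=bot.state()["clock"]; f=bot.grab_frame("scene"); R.append((t,f))
A,t0=fit(R); print("A mm",abs(A)*1e3,np.angle(A),"rad",abs(A)/.22)
go([.5462,.290,.327])
E
```

```text
clock: 11.33
position: [0.562, -0.1001, 0.3268]
tcp_rot: [0.067, -3.139, 0.001]
wrist_force: [-3.6, 3.0, 7.3]
finger_gap: 0.0266
grasp_force: 60.0
ymean -0.10527643510474582 amp y 0.0009502930989897284 T 0.94 rms 0.0009032629724141372
A mm 1.0888775092590637 -0.12375919229049973 rad 0.004949443223904835
clk 12.3833 pos [ 0.56197458 -0.1000988   0.32677413] y-ax [-4.24853626e-02  9.99096708e-01 -8.72977712e-04] z-ax [-1.77728964e-03 -9.49342268e-04 -9.99997970e-01] F [-3.72649448  0.911547    6.31153564]
units [-0.0032  1.5617 -0.0023]
```

The swing is now at the measurement noise, about 0.005 rad, and the carrier is at y = -0.100 over the tray centre. I'll hold for more than 3 s, then release.

```bash
Z='[0,0,0,0,0,0,0]'; 
python3 -m creep '[[0,0,0,0,0,0,0],[0,0,0,0,0,0,0],[0,0,0,0,0,0,0],[0,0,0,0,0,0,0],[0,0,0,0,0,0,0],[0,0,0,0,0,0,0],[0,0,0,0,0,0,0],[0,0,0,0,0,0,0],[0,0,0,0,0,0,0],[0,0,0,0,0,0,0]]' >/dev/null
python3 -m creep '[[0,0,0,0,0,0,0],[0,0,0,0,0,0,0],[0,0,0,0,0,0,0],[0,0,0,0,0,0,0],[0,0,0,0,0,0,0],[0,0,0,0,0,0,0],[0,0,0,0,0,0,0],[0,0,0,0,0,0,0],[0,0,0,0,0,0,0],[0,0,0,0,0,0,0]]' >/dev/null
python3 -m creep '[[0,0,0,0,0,0,0],[0,0,0,0,0,0,0],[0,0,0,0,0,0,0],[0,0,0,0,0,0,0],[0,0,0,0,0,0,0],[0,0,0,0,0,0,0],[0,0,0,0,0,0,0],[0,0,0,0,0,0,0],[0,0,0,0,0,0,0],[0,0,0,0,0,0,0]]' >/dev/null
python3 -m creep '[[0,0,0,0,0,0,0],[0,0,0,0,0,0,0],[0,0,0,0,0,0,0],[0,0,0,0,0,0,0],[0,0,0,0,0,0,0],[0,0,0,0,0,0,0],[0,0,0,0,0,0,0],[0,0,0,0,0,0,0],[0,0,0,0,0,0,0],[0,0,0,0,0,0,0]]'
python3 - <<'E'
from h import *
R=[]
for i in range(20):
    t=bot.state()["clock"]; f=bot.grab_frame("scene"); R.append((t,f))
A,t0=fit(R); print("A mm",abs(A)*1e3,np.angle(A),"rad",abs(A)/.22)
E
python3 -m creep '[[0,0,0,0,0,0,0.3],[0,0,0,0,0,0,0.4],[0,0,0,0,0,0,0.6],[0,0,0,0,0,0,0.8],[0,0,0,0,0,0,1],[0,0,0,0,0,0,1],[0,0,0,0,0,0,1],[0,0,0,0,0,0,1]]'
```

```text
clock: 15.72
position: [0.562, -0.1001, 0.3268]
tcp_rot: [0.067, -3.139, 0.001]
wrist_force: [-3.1, 1.0, 7.7]
finger_gap: 0.0265
grasp_force: 60.0
ymean -0.10520248445537864 amp y 0.00040261172655139336 T 0.94 rms 0.0007413814948690941
A mm 0.46132593667347155 -2.221498136675107 rad 0.002096936075788507
clock: 17.38
position: [0.5634, -0.0984, 0.3262]
tcp_rot: [0.069, -3.141, 0.0]
wrist_force: [-0.1, 0.2, -0.2]
finger_gap: 0.0854
grasp_force: 0.0
```

Released. I'll raise the hand clear and check the result.

```bash
python3 -m creep '[[0,0,-0.04,0,0,0,1],[0,0,-0.08,0,0,0,1],[0,0,-0.12,0,0,0,1],[0,0,-0.12,0,0,0,1],[0,0,-0.12,0,0,0,1],[0,0,-0.06,0,0,0,1],[0,0,0,0,0,0,1]]'
python3 - <<'E'
from h import *
R=[]
for i in range(20):
    t=bot.state()["clock"]; f=bot.grab_frame("scene"); R.append((t,f))
A,t0=fit(R); print("A mm",abs(A)*1e3,np.angle(A),"rad",abs(A)/.22)
cv2.imwrite("pics/s6.png",cv2.resize(R[-1][1]["pixels"][130:300,190:500,::-1],None,fx=2.5,fy=2.5,interpolation=cv2.INTER_CUBIC))
E
```

```text
clock: 17.97
position: [0.565, -0.0984, 0.467]
tcp_rot: [-0.069, 3.132, -0.002]
wrist_force: [-0.3, 0.9, 1.2]
finger_gap: 0.085
grasp_force: 0.0
ymean -0.10509920929945545 amp y 0.001092193862404966 T 0.94 rms 0.0009347664919247458
A mm 1.2514721340056902 0.0035145775691881025 rad 0.005688509700025865
```

View pics/s6.png

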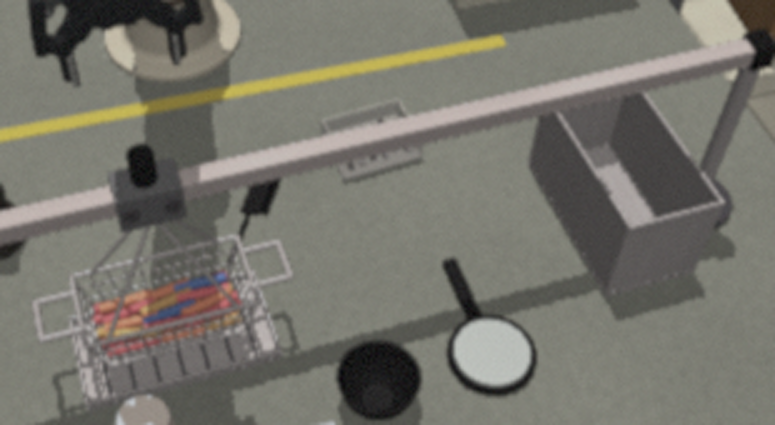

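The basket hangs level and still over the tray (crop centre about (170,310)), the gripper is clear above the knob, and the tub and other items are in place.

```bash
python3 -c "
from bench import bot
print(bot.hand_in())"
```

```text
the job is handed in; nothing more can be done
None
```

Job handed in at about 19 s: the basket was held over three seconds, then released, and now hangs centred over the drip tray with about 0.006 rad of swing (near the measurement noise), the gripper clear of the knob and the tub and other things where they were.

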